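Fit the slot nozzle and set the suction on a potter's dust extractor

ROBOT

A 6-joint arm with a two-finger parallel gripper is mounted at the origin on the work surface. World frame = base frame: x ahead of the robot, y to its left, z up, the work surface at z = 0. Lengths are in m, angles in rad, forces in N, time in s.
With the tool pointing down it reaches from about 0.375 to 0.825 m from the base axis. Payload 5.5 kg.
Tool frame: the origin (TCP) lies at the very end of the fingers, on their centre line; the grasp point (between the pads) lies 19 mm behind it; z points along the fingers, y is the direction in which the jaws open and shut (so a half turn about z gives the same grasp; the last joint's range is limited). The gripper opens to 85 mm and grips with 20 to 120 N. Pads are 22 mm wide; open, the fingers measure 114 mm over their backs; the gripper's body (76 mm by 85 mm) begins 54 mm behind the grasp point. The pads swing forward as they close: fully open they stand 13 mm farther back than shut.
Start: joints at [0, 0.314, -0.047, 1.21, 0, 1.571], TCP at [0.6, -0, 0.231] pointing down, gripper open.
Joint ranges: [-2.67, 2.67], [-0.69, 1.73], [-1.03, 1.25], [-2.08, 2.16], [-1.42, 1.45], [-3.14, 3.14]. Speed limits (rad/s): [2.39, 2.39, 3.01, 3.14, 3.14, 3.14].

INTERFACE

Orientations are given as a unit quaternion [x, y, z, w].
In Python, from cell import monitor, grab_frame, ticket gives the robot as it stands.
- The arm moves only by the tool servo_tool, never from a script. Its arguments are lists of equal length, an entry for each row: "dp": the shift along the tool's x, y, z in cm, a list of three; "angular": the turn, a rotation vector about the tool's x, y, z in rad, a list of three. A call has 1 to 12 rows; each row is the pose to reach, as a shift and turn from the pose commanded when the call began, along the tool's axes at that moment; what a row does not reach only later rows make up. A row lasts 1/8 s, in which the tool goes at most 62.5 mm and 10.7 degrees, less where a joint would pass 70% of its speed; a pose out of reach is approached as far as the arm can. A call with a gripper value outside its range is refused whole. "gripper" is the opening, from 0 (shut) to 1 (fully open), set as the call begins (left out, the last holds). The fingers move at their own pace and stop on an object; "newtons" is the grip in N (left out, the last holds). Time passes only in rows, so rows that repeat a pose let the fingers close. It gives the time, the measured TCP pose, the force and the opening at its end, in the units of the state.
- monitor.get_state(): the state, without advancing time (a new reading comes with each control period).
- grab_frame(name): name is "scene" or "side" or "wrist"; returns a dict with "img" (384x512x3 uint8, red, green, blue), "range_z" (384x512 float32, m along the optical axis (not along the pixel's ray), 0 where there is no reading), "intrinsics" (3x3 intrinsics, pixels), "distortion" ([k1, k2, p1, p2, k3] as OpenCV has them; the pictures are not rectified), "xyz" and "rotation" of the camera in the world. Camera axes: x right, y down, z forward; pixel columns grow to the right and rows downward; lengths in m; the calibration is good to about 2 mm. A picture is of the moment at which its call begins.
- ticket.sign_off(): hands the job in, once; it reports no verdict.
The state is a dict: "time": time; "q": joint angles; "joint_vel": joint speeds; "tau": joint torques, N m; "tcp_pos": TCP position; "eef_rot": TCP orientation; "wrist_force": force on the tool from outside, world axes, zero at the start; "wrist_torque": the same for the moment, N m; "gripper_width": finger opening in m.
Only numpy, scipy, OpenCV 4.12 (cv2) and the standard library are available. Lean on these libraries where they do the work, as an engineer would, in place of code of your own. Each camera call takes 0.05 s, during which the arm holds its last target. There are 200 camera calls.

TASK

Get the bench dust extractor ready for fettling the bowls: take the black slot nozzle from its board and press it sleeve first, with its slot level, firmly onto the tapered spigot at the end of the duct, until it is tight and stays on by itself. Turn the suction dial so that its pointer stands at the green mark. Leave everything else where it is.

Things in the scene. Friction and masses are not known exactly. Their poses are not given: they have to be found in the camera images.
- nozzle: black slot nozzle, rigid, 90 g, 130 mm long, lying loose on the small board at the right, flat side down. Origin on the sleeve's axis in the middle of the square section to hold it by: 38 mm wide (y), 38 high (z), 30 long (x). +x: towards the open sleeve mouth. At x = -78 mm is the slot mouth, 84 mm wide (y), 20 high. z: away from the flat side, up as it lies; the flat side is 21 mm below the axis
- sleeve_mouth (a point): centre of the nozzle's open sleeve mouth, 52 mm from the nozzle's origin along its +x. The round sleeve is 43 mm outside; its bore is 35.3 mm at the mouth, tapers 4 degrees a side and is 38 mm deep
- spigot: black tapered spigot at the lower end of the extractor's 38 mm swan-neck duct (top 0.35 m), fixed, pointing to the robot 40 degrees below level. Origin: centre of the face of the grey collar (47 mm across) behind the taper, 296 mm above the table. +x: the way a sleeve is pushed on (forward, 40 degrees up). Taper from x = 0 (36 mm across) to -35 mm (tip, 31.1 mm). y level; z up, leaning 40 degrees to the robot
- spigot_tip (a point): centre of the spigot's free end, 35 mm from the collar. A sleeve put on coaxially first grips with its mouth 5 mm short of the collar face; pressed on along the axis with 10 to 15 N it wedges 2 to 3 mm further and then stays by friction. Barely touching on, it is loose
- panel: dark control panel on the extractor's front, sloping 40 degrees, 345 mm wide. Origin: centre of its face. z: its normal (up, leaning 40 degrees to the robot); x up the slope; y level. The suction dial is at y = +115 mm. The extractor's cabinet is 360 mm wide, 280 deep, 138 high
- dial (a joint): suction dial, rad: 0 (minimum) to 5.24, growing clockwise seen from in front; stays where left (0.04 N m). Pale bar grip 42 mm long, 14 thick, 32 high, with a red pointer line on one end of its top. Eleven marks pi/6 apart from 0; the long green one is at 3.14. At angle a the pointer points along the panel's -x axis turned clockwise by a + pi/6
- dial_grip (a point): point on the dial's axis inside the bar grip, 38 mm out from the panel and 7 mm below the bar's top: the height to hold it at
- nozzle_board: fixed wooden board, 260 x 240 mm, top at 26 mm, on which the nozzles are; origin at the centre of its underside
- banding_wheel: fixed round banding wheel, 170 mm across, 64 mm high, in front of the extractor; origin at the centre of its underside
- hood: grey round hood nozzle standing on its 68 mm bell mouth, 88 mm tall, its 43 mm sleeve up; loose; the wrong nozzle for this job; origin at the centre of its underside
- work_bowl: unfired red clay bowl, rim 100 mm, 55 mm tall, standing loose on the banding wheel; origin at the centre of its foot
- bowl1: unfired red clay bowl, rim 116 mm, 64 mm tall, loose on the long ware board at the left; origin at the centre of its foot
- bowl2: as bowl1; a third such bowl at the far end of that board stays put
- brush: flat brush, 200 mm, lying loose at the back right; origin at mid-length on its underside
- rib: half-round wooden rib, 90 x 28 x 7 mm, lying loose near the robot; origin at the middle of its straight edge, underside
Mind the look-alikes: they are no part of the job. Of the things that look like the nozzle, the larger one is meant.

How it is judged:
At the end, for the whole second after the job is handed in: The slot nozzle stays on the spigot by itself at rest, its sleeve mouth round the spigot and less than 5.5 mm from the collar, in line with the spigot within 6 degrees and its slot level within 20 degrees; the dial stands at the green mark within 0.18 rad (10 degrees) (x of sleeve_mouth in the frame of spigot above -0.0055 m and distance between sleeve_mouth and spigot below 0.0075 m and angle between the x axis of nozzle and the x axis of spigot, either way round below 0.1 rad and angle between the y axis of nozzle and the y axis of spigot, either way round below 0.35 rad and linear speed of nozzle below 0.01 m/s and value of joint dial between 2.96 and 3.32 rad); the robot touches nothing.
It fails at once if a bystander (hood nozzle, bowls, brush, rib) is moved more than 30 mm (distance of any of hood, work_bowl, bowl1, bowl2, brush, rib from where it was at the start of the episode above 0.03 m).
It also fails if it takes over 61 s, if anything falls off the work surface, if the arm or the gripper's body presses on something with over 40 N, if the wrist force passes 120 N, or if a joint passes its speed limit or range.

## Working session

There is one attempt and no reset: what is moved stays moved. The work goes in short steps, Python scripts to look and compute and a tool call to move; the robot and the scene stay as the last step left them, time stands still between calls to the robot, and variables do not carry over. Pictures are saved under pics/ and viewed, about 8 in all and at most 12, crops included, and the job is handed in when it is done.

Besides the shell and the picture viewer there is one more tool, called after "Request:" as a command line: name --argument value ..., lists and objects as JSON in quotes. servo_tool: Moves the arm, as the interface text tells. Its arguments: {"type":"object","properties":{"dp":{"type":"array","items":{"type":"array","items":{"type":"number"}}},"angular":{"type":"array","items":{"type":"array","items":{"type":"number"}}},"gripper":{"type":"number"},"newtons":{"type":"number"}},"required":["dp","angular"]}

```bash
mkdir -p pics && ls && cat > h.py <<'E'
import numpy as np, cv2, pickle
from scipy.spatial.transform import Rotation as R
from cell import monitor, grab_frame, ticket
def rot(f):
    r=np.array(f["rotation"],float)
    return r if r.shape==(3,3) else R.from_quat(r).as_matrix()
def world(f,uv,z=None):
    """uv Nx2 -> world points using depth"""
    uv=np.atleast_2d(uv).astype(float); K=np.array(f["intrinsics"]); D=np.array(f["distortion"],float)
    n=cv2.undistortPoints(uv[:,None],K,D)[:,0]
    z=f["range_z"][uv[:,1].round().astype(int),uv[:,0].round().astype(int)] if z is None else z
    return (np.c_[n,np.ones(len(n))]*np.reshape(z,(-1,1)))@rot(f).T+np.array(f["xyz"])
def cloud(f):
    v,u=np.mgrid[0:384,0:512]; P=world(f,np.c_[u.ravel(),v.ravel()]).reshape(384,512,3)
    P[f["range_z"]==0]=np.nan; return P
def proj(f,P):
    Rm=rot(f); c=(np.atleast_2d(P)-np.array(f["xyz"]))@Rm
    return cv2.projectPoints(c,np.zeros(3),np.zeros(3),np.array(f["intrinsics"]),np.array(f["distortion"],float))[0][:,0]
def save(n,img): cv2.imwrite("pics/"+n,cv2.cvtColor(np.ascontiguousarray(img),cv2.COLOR_RGB2BGR))
E
python3 - <<'E'
from h import *
F={n:grab_frame(n) for n in("scene","side")}
pickle.dump(F,open("f0.pkl","wb"))
for n,f in F.items(): print(n,f["xyz"],rot(f)[:,2])
save("a.png",np.vstack([F["scene"]["img"],F["side"]["img"]])[:, :] if 0 else cv2.resize(F["scene"]["img"],(800,600)))
save("b.png",cv2.resize(F["side"]["img"],(800,600)))
print(monitor.get_state())
E
```

```text
pics
scene [ 1.41987427 -0.40017493  1.56502139] [-0.5296501   0.26784683 -0.80481603]
side [ 0.10537462 -0.69408436  1.1574267 ] [ 0.30586079  0.58094621 -0.75428819]
{'time': 0.1, 'q': array([-5.06989822e-05,  3.14134669e-01, -4.79791647e-02,  1.21018472e+00,
        1.28112628e-05,  1.57078039e+00]), 'joint_vel': array([-3.43709706e-05,  1.89116951e-05,  3.30753537e-03,  1.09425589e-04,
        1.75764172e-03,  1.11637620e-03]), 'tau': array([ 9.99693766e-04, -5.40766132e+01,  3.40542591e+01,  1.10156229e-02,
        1.53784813e-04, -8.18082242e-06]), 'tcp_pos': array([ 5.99487207e-01, -2.61541444e-05,  2.30533109e-01]), 'eef_rot': array([ 7.07118877e-01,  7.07094286e-01, -5.26570190e-04, -5.35664507e-04]), 'wrist_force': array([-0.23285552,  1.53629156,  0.00207574]), 'wrist_torque': array([-0.01470176,  0.00943872,  0.00780441]), 'gripper_width': 0.08557127785065141}
```

View pics/a.png

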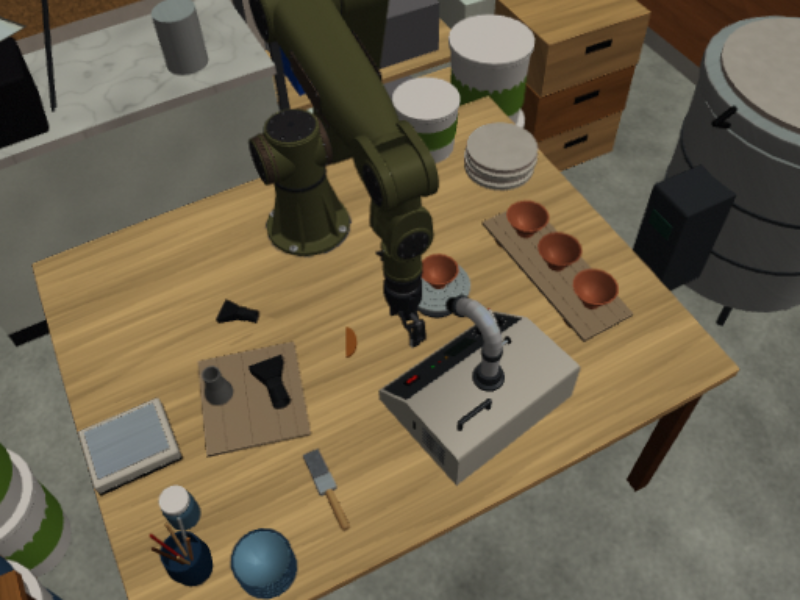

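View pics/b.png

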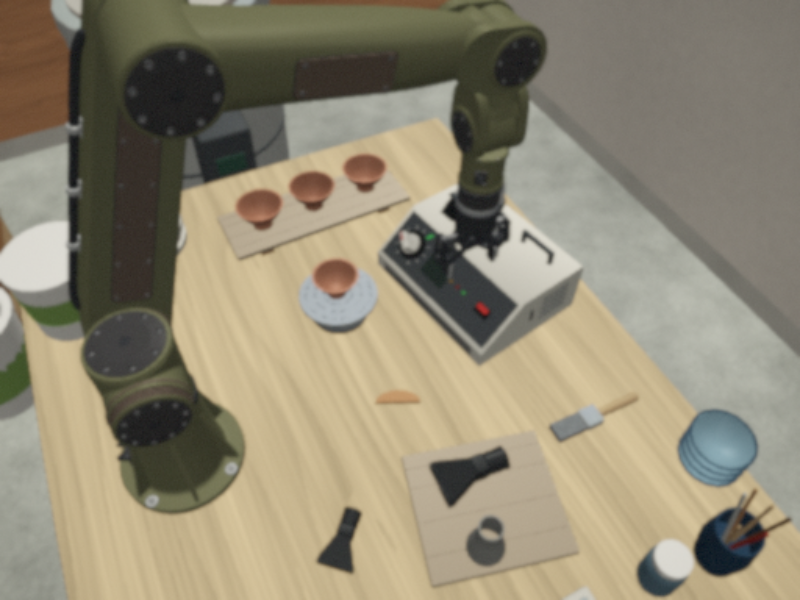

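Scene picture: two slot nozzles. The larger is on the board at scene (270,380) / side (470,473). The smaller is on the table at scene (238,312) / side (340,540). The one on the board fits because it is larger and lies on the board. The duct end is at scene (460,305), and the dial at side (410,242).

```bash
python3 - <<'E'
from h import *
F=pickle.load(open("f0.pkl","rb"))
s,d=F["scene"],F["side"]
def crop(f,u,v,w,h): return cv2.resize(f["img"][v:v+h,u:u+w],(400,300),interpolation=cv2.INTER_CUBIC)
im=np.vstack([np.hstack([crop(s,140,210,80,60),crop(d,265,275,80,60)]),np.hstack([crop(s,240,175,160,120),crop(d,235,120,160,120)])])
save("c.png",im)
for n,f in F.items():
    P=cloud(f); print(n,"valid",(f["range_z"]>0).mean())
    # dark pixels in nozzle_board region
    u0,v0,w,h=(140,210,80,70) if n=="scene" else (258,270,110,110)
    p=P[v0:v0+h,u0:u0+w].reshape(-1,3); c=f["img"][v0:v0+h,u0:u0+w].reshape(-1,3).max(1)
    print("board z pct",np.nanpercentile(p[:,2],[5,25,50,75,95,99]))
    m=(c<45)&(p[:,2]>.03)&(p[:,2]<.09); q=p[m]; print(m.sum(),q.mean(0),q.min(0),q.max(0))
E
```

```text
scene valid 0.9959767659505209
board z pct [-0.00408524  0.00125222  0.02150441  0.02796918  0.05785755  0.07013539]
429 [ 0.4621075  -0.28089613  0.0568467 ] [ 0.39605259 -0.31692587  0.03001325] [ 0.53153926 -0.23702302  0.07555393]
side valid 0.9958648681640625
board z pct [-0.00243217  0.0015006   0.02446939  0.0273452   0.06274355  0.10262956]
185 [ 0.45953335 -0.29828384  0.05716465] [ 0.39973234 -0.32085143  0.04379689] [ 0.5211566  -0.25010949  0.0702112 ]
```

View pics/c.png

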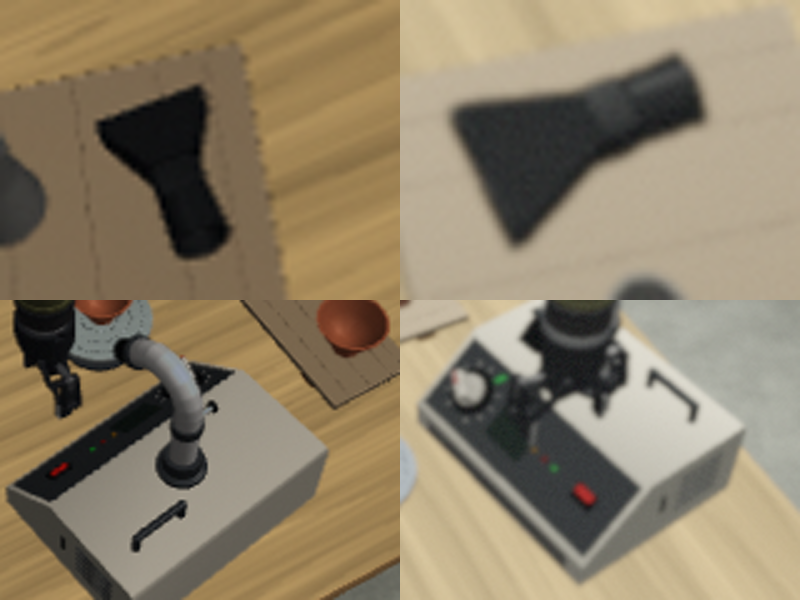

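Crop: the larger nozzle is confirmed on the board, with its slot towards the robot and its sleeve towards +x. In the side picture the slot corners are at about (276,297) and (288,324), and the sleeve mouth corners at (321,287) and (326,299). The dial is at about (263,156), and the spigot in the scene picture at about (289,191).

```bash
python3 - <<'E'
from h import *
np.set_printoptions(precision=4,suppress=True)
F=pickle.load(open("f0.pkl","rb")); s,d=F["scene"],F["side"]
def atz(f,uv,z):
    a=world(f,uv,1.0); c=np.array(f["xyz"]); r=a-c; return c+r*((np.reshape(z,(-1,1))-c[2])/r[:,2:3])
print("side corners",atz(d,[(276,297),(288,324)],[.046,.046]),atz(d,[(307.4,296.6)],.066))
print("scene corners",atz(s,[(159.6,235),(181,227.6)],[.046,.046]))
def plane(P):
    c=P.mean(0)
    for _ in range(5):
        u,_s,vt=np.linalg.svd(P-c,full_matrices=False); n=vt[2]; r=(P-c)@n; P=P[abs(r)<max(.003,1*r.std())]; c=P.mean(0)
    return n*np.sign(n[2]),c,len(P)
P=cloud(d); Ps=cloud(s)
# panel: side view dark px
v,u=np.mgrid[0:384,0:512]
poly=np.array([(250,172),(270,160),(310,205),(300,220)])  # lower panel area
m=np.zeros((384,512),np.uint8); cv2.fillPoly(m,[poly],1)
print("panel side",plane(P[(m>0)&np.isfinite(P[...,0])]))
top=np.zeros((384,512),np.uint8); cv2.fillPoly(top,[np.array([(262,280),(300,260),(345,245),(362,230),(290,295)])],1)
print("top scene",plane(Ps[(top>0)&np.isfinite(Ps[...,0])]))
# front-top edge of cabinet & corners at z=.138 ; read from crop (scale 2.5, off 240,175)
cs=lambda a,b:(240+a/2.5,175+(b-300)/2.5)
print("scene top edge, left&right ends",atz(s,[cs(45,500),cs(232,372)],.138),"back corners",atz(s,[cs(130,597),cs(327,450)],.138))
cd=lambda a,b:(235+(a-400)/2.5,120+(b-300)/2.5)
print("side: panel top right/…",atz(d,[cd(640,487),cd(745,430)],.138),"panel front corners depth",world(d,[cd(578,560),cd(422,408)]))
print("dial cap depth",world(d,[cd(472,385),cd(466,392),cd(478,390)]), "green",world(d,[cd(501,379)]),"red",world(d,[cd(455,379)]))
print("spigot scene depth",world(s,[(289,191),(292,191),(287,190),(300,195)]))
E
```

```text
side corners [[ 0.4034 -0.243   0.046 ]
 [ 0.3954 -0.3273  0.046 ]] [[ 0.4766 -0.2886  0.066 ]]
scene corners [[ 0.4    -0.3154  0.046 ]
 [ 0.4075 -0.2318  0.046 ]]
panel side (array([-0.6651, -0.1238,  0.7364]), array([0.5981, 0.0843, 0.0699]), 915)
top scene (array([-0.5148, -0.0849,  0.8531]), array([0.8176, 0.0897, 0.1375]), 241)
scene top edge, left&right ends [[ 0.6953 -0.053   0.138 ]
 [ 0.6363  0.2852  0.138 ]] back corners [[ 0.8737 -0.0228  0.138 ]
 [ 0.8122  0.3297  0.138 ]]
side: panel top right/… [[ 0.6922 -0.0539  0.138 ]
 [ 0.8697 -0.0329  0.138 ]] panel front corners depth [[ 0.6072 -0.064   0.0473]
 [ 0.5409  0.2623  0.0483]]
dial cap depth [[0.5984 0.2206 0.108 ]
 [0.5781 0.1994 0.1228]
 [0.6022 0.2096 0.1066]] green [[0.6351 0.2051 0.1179]] red [[0.5724 0.2217 0.13  ]]
spigot scene depth [[0.6145 0.1077 0.3023]
 [0.6297 0.1096 0.3188]
 [0.4564 0.198  0.0668]
 [0.6668 0.1168 0.3366]]
```

```bash
cat >> h.py <<'E'
def tgt(yaw,tilt,flip=1):
    """tool R: z down tilted forward by tilt toward heading yaw (deg); y=flip*left"""
    y,t=np.radians([yaw,tilt]); z=np.array([np.sin(t)*np.cos(y),np.sin(t)*np.sin(y),-np.cos(t)])
    yy=flip*np.array([-np.sin(y),np.cos(y),0]); return np.c_[np.cross(yy,z),yy,z]
def move(p,Rt,st=None):
    st=st or monitor.get_state(); R0=R.from_quat(st["eef_rot"]).as_matrix()
    dp=R0.T@(np.array(p)-st["tcp_pos"])*100; w=R.from_matrix(R0.T@Rt).as_rotvec()
    print("dp cm",dp.round(2),"ang",w.round(3),"deg",np.degrees(np.linalg.norm(w)).round(1)); return dp,w
E
python3 - <<'E'
from h import *
np.set_printoptions(precision=4,suppress=True)
f=grab_frame("wrist"); st=monitor.get_state(); R0=R.from_quat(st["eef_rot"]).as_matrix()
print("cam in tool",R0.T@(f["xyz"]-st["tcp_pos"]),"\n",R0.T@rot(f)); print(f["intrinsics"][0,0])
for fl in(1,-1): move([.45,.05,.38],tgt(10,40,fl))
E
```

```text
cam in tool [ 0.0688 -0.0001 -0.1422] 
 [[ 0.0003 -0.9616 -0.2746]
 [ 1.      0.0003 -0.0001]
 [ 0.0002 -0.2746  0.9616]]
270.9904645405293
dp cm [  5.   -14.98 -14.92] ang [-0.607 -0.51  -1.666] deg 105.7
dp cm [  5.   -14.98 -14.92] ang [-0.487  0.58   1.335] deg 87.9
```

```bash
python3 - <<'E'
from h import *
move([.47,.12,.40],tgt(10,50,1)); move([.48,0,.36],R.from_quat(monitor.get_state()["eef_rot"]).as_matrix())
E
```

```text
dp cm [ 12.   -12.98 -16.92] ang [-0.757 -0.635 -1.621] deg 108.8
dp cm [  0.   -11.97 -12.92] ang [0. 0. 0.] deg 0.0
```

Request:
servo_tool --dp '[[0,-6,-6.5],[0,-12,-13],[12,-13,-17],[12,-13,-17],[12,-13,-17],[12,-13,-17],[12,-13,-17],[12,-13,-17],[12,-13,-17],[12,-13,-17],[12,-13,-17],[12,-13,-17]]' --angular '[[0,0,0],[0,0,0],[-0.757,-0.635,-1.621],[-0.757,-0.635,-1.621],[-0.757,-0.635,-1.621],[-0.757,-0.635,-1.621],[-0.757,-0.635,-1.621],[-0.757,-0.635,-1.621],[-0.757,-0.635,-1.621],[-0.757,-0.635,-1.621],[-0.757,-0.635,-1.621],[-0.757,-0.635,-1.621]]' --gripper 1

```text
time: 1.65
tcp_pos: [0.4693, 0.1205, 0.401]
eef_rot: [-0.072, 0.904, 0.037, 0.419]
wrist_force: [-0.3, -0.1, 0.1]
gripper_width: 0.0856
```

```bash
python3 - <<'E'
from h import *
f=grab_frame("wrist"); pickle.dump(f,open("w1.pkl","wb")); save("d.png",cv2.resize(f["img"],(800,600),interpolation=cv2.INTER_CUBIC)); st=monitor.get_state(); print(st["q"],st["wrist_force"])
E
```

```text
[ 0.33895677 -0.65020586 -0.81929494  0.54053099 -0.13153124  0.1150396 ] [-0.95648738  0.18256424 -2.10054473]
```

View pics/d.png

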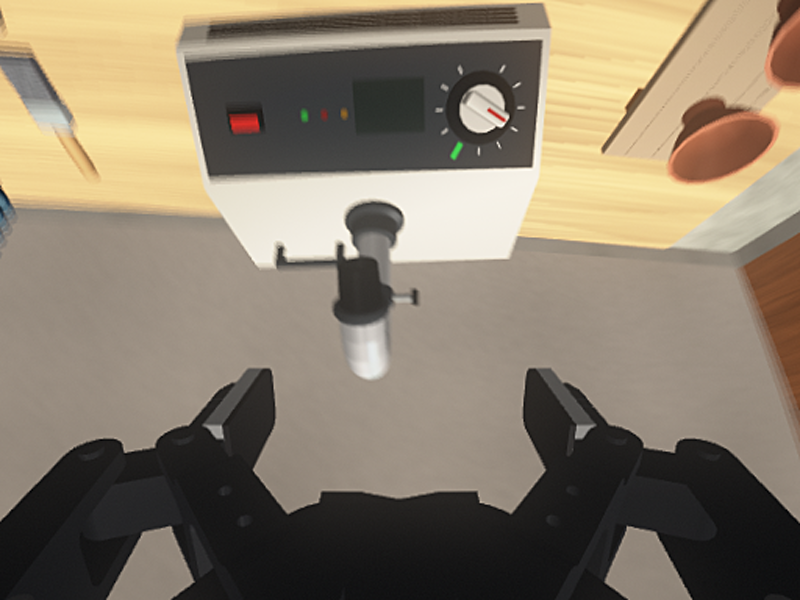

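The wrist picture, upside down, shows the dial at (483,108) with its pointer at lower right, the green mark at (457,150), the spigot tip at (360,262) and the collar at (360,312). I'll retake it with the arm still and enlarge it.

```bash
python3 - <<'E'
from h import *
f=grab_frame("wrist"); pickle.dump(f,open("w1.pkl","wb")); I=f["img"]
print(monitor.get_state()["tcp_pos"])
a=cv2.resize(I[150:210,200:270],(400,343),interpolation=cv2.INTER_CUBIC)
a=np.clip(a.astype(float)*1.8,0,255).astype(np.uint8)
b=cv2.resize(I[35:110,270:345],(343,343),interpolation=cv2.INTER_CUBIC)
save("e.png",np.hstack([a,b]))
E
```

```text
[0.46842426 0.11825422 0.39910528]
```

View pics/e.png

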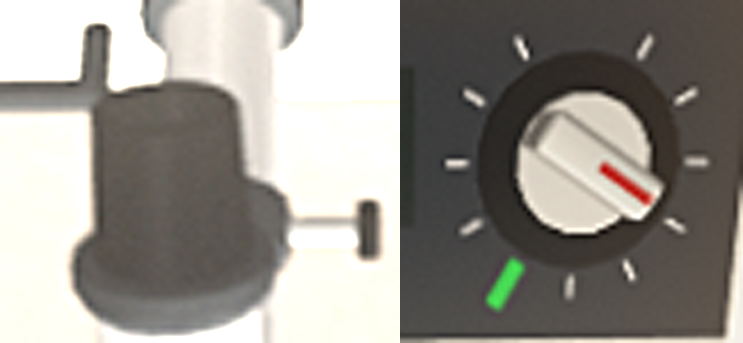

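Crop: the left half shows the taper and collar, giving edge points to fit. The right half shows the eleven marks, with green at (505,284), and the red pointer line running (602,165) to (648,202), next to mark 3 at (676,226). So the dial stands at about 1.57.

```bash
cat > fit.py <<'E'
from h import *
from scipy.optimize import least_squares
np.set_printoptions(precision=4,suppress=True)
f=pickle.load(open("w1.pkl","rb")); P=cloud(f)
e2=lambda p:np.array([(270+(a-400)/4.573-.4,35+b/4.573-.4) for a,b in p])
e1=lambda p:np.array([(200+a/5.714-.4,150+b/5.714-.4) for a,b in p])
# panel plane from depth
m=np.zeros((384,512),np.uint8); cv2.fillPoly(m,[np.array([(128,45),(280,32),(285,100),(140,108)])],1)
p=P[(m>0)&np.isfinite(P[...,0])]
for _ in range(6):
    c=p.mean(0); n=np.linalg.svd(p-c,full_matrices=False)[2][2]; n*=np.sign(n[2]); r=(p-c)@n; p=p[abs(r)<max(.002,2*r.std())]
print("panel n",n,"yaw",np.degrees(np.arctan2(-n[1],-n[0])),"tilt",np.degrees(np.arccos(n[2])),"c",c)
def onpl(uv,h=0):
    a=world(f,uv,1.0); o=np.array(f["xyz"]); d=a-o; return o+d*(((c+n*h-o)@n)/(d@n))[:,None]
yl=np.cross([0,0,1],[-n[0],-n[1],0]); yl/=np.linalg.norm(yl); xu=np.cross(yl,n)  # left, up slope
k=[0,1,2,3,4,5,7,8,9,10]
M=onpl(e2([(645,46),(686,96),(697,161),(676,226),(629,270),(570,287),(471,227),(457,163),(473,97),(520,47)]))
q=np.c_[(M-c)@xu,(M-c)@yl]
# pointer dir at a: -x turned cw by a+pi/6: (-cos t, +sin t) in (xu,yl)
t=np.array(k)*np.pi/6+np.pi/6
fit=least_squares(lambda v:np.r_[q[:,0]-v[0]+v[2]*np.cos(t+v[3]),q[:,1]-v[1]-v[2]*np.sin(t+v[3])],[0,.1,.03,0])
print("dial",fit.x,"rms",np.sqrt((fit.fun**2).mean()))
D=c+fit.x[0]*xu+fit.x[1]*yl; print("dial on panel",D,"grip pt",D+.038*n)
L=onpl(e2([(602,165),(648,202)]),.045)-D; l=np.c_[L@xu,L@yl]; print("line pts",l, "a from dir",np.arctan2(l[1,1]-l[0,1],-(l[1,0]-l[0,0]))-np.pi/6-fit.x[3],"a from tip",np.arctan2(l[1,1],-l[1,0])-np.pi/6)
# spigot
taper=e1([(95,115),(95,150),(96,190),(97,230),(238,105),(241,130),(245,160),(247,178)]); tip=e1([(102,97),(130,88),(170,82),(205,83),(230,90)]); col=e1([(80,247),(75,260),(262,182),(278,192)])
th=np.linspace(0,2*np.pi,180)
def ring(v,x,r):
    y=np.radians(v[3]); a=np.radians(40); X=np.array([np.cos(a)*np.cos(y),np.cos(a)*np.sin(y),np.sin(a)]);Y=np.array([-np.sin(y),np.cos(y),0]);Z=np.cross(X,Y)
    return v[:3]+x*X+r*(np.cos(th)[:,None]*Y+np.sin(th)[:,None]*Z)
def hull(*r): return cv2.convexHull(proj(f,np.vstack(r)).astype(np.float32))
def res(v):
    h1=hull(ring(v,-.035,.01555),ring(v,0,.018)); h2=hull(ring(v,0,.0235),ring(v,.006,.0235))
    g=lambda h,pp:[cv2.pointPolygonTest(h,tuple(map(float,p)),True) for p in pp]
    return np.r_[g(h1,taper),g(h1,tip),g(h2,col),(v[2]-.296)/.0005, (v[3]-yaw0)/1.]
yaw0=np.degrees(np.arctan2(-n[1],-n[0]))
s=least_squares(res,[.61,.107,.296,10],diff_step=1e-4,x_scale=[.01,.01,.01,1])
print("spigot",s.x,"res px",s.fun.round(2)); print("cov-ish tip",ring(s.x,-.035,0)[0])
E
python3 fit.py
```

```text
panel n [-0.631  -0.12    0.7664] yaw 10.771131347208504 tilt 39.96586644997801 c [0.6258 0.0748 0.094 ]
dial [0.0011 0.1515 0.0408 0.0011] rms 0.00015512211535576392
dial on panel [0.5983 0.2238 0.0947] grip pt [0.5743 0.2193 0.1238]
line pts [[-0.0001  0.0003]
 [ 0.0106  0.0152]] a from dir 1.6703874855677827 a from tip 1.6561286522955374
spigot [ 0.6314  0.115   0.2957 12.9631] res px [ 0.15 -0.1  -0.22 -0.34  0.64  0.76  0.84  0.96  0.78  1.49  1.62  1.6
  1.38  0.49 -0.06 -4.98 -4.43 -0.54  2.19]
cov-ish tip [0.6053 0.1089 0.2732]
```

```bash
sed -i 's/,(262,182),(278,192)\])/])/' fit.py && cat >> fit.py <<'E'
v,u=np.round(e1([(150,110),(170,150),(190,180),(130,150),(165,215),(165,130)])[:,::-1]).astype(int).T
print("depth pts",P[v,u],"spigot frame:")
y,a=np.radians(s.x[3]),np.radians(40); X=np.array([np.cos(a)*np.cos(y),np.cos(a)*np.sin(y),np.sin(a)]);Y=np.array([-np.sin(y),np.cos(y),0]);B=np.c_[X,Y,np.cross(X,Y)]
q=(P[v,u]-s.x[:3])@B; print(q, "r-expected",np.hypot(q[:,1],q[:,2])-(.018+q[:,0]*.07))
E
python3 fit.py | grep -A20 spigot
```

```text
spigot [ 0.6352  0.1144  0.296  11.1017] res px [ 0.09 -0.    0.06  0.13  0.28  0.29  0.23  0.27 -0.36  0.08  0.02 -0.14
 -0.23  0.43  0.53 -0.06  0.33]
cov-ish tip [0.6089 0.1093 0.2735]
depth pts [[0.6224 0.1064 0.2674]
 [0.6028 0.1095 0.2874]
 [0.6067 0.1148 0.2917]
 [0.6046 0.1013 0.2872]
 [0.6121 0.1095 0.2976]
 [0.6257 0.1093 0.2697]] spigot frame:
[[-0.0291 -0.0054 -0.0129]
 [-0.0305  0.0014  0.0145]
 [-0.0241  0.0058  0.0147]
 [-0.0306 -0.007   0.0142]
 [-0.0171 -0.0004  0.0164]
 [-0.0248 -0.0032 -0.0135]] r-expected [-0.002  -0.0013 -0.0005 -0.     -0.0004 -0.0024]
```

The spigot fit is consistent: its residuals are below 0.5 px, depth agrees to about 1 mm, and it lies exactly on the panel's centreline. Next I work out the dial approach and the bowl clearance.

```bash
cat >> h.py <<'E'
S=np.array([.6352,.1144,.296]); YAW=11.0
NP=np.array([-.631,-.120,.7664]); G=np.array([.5743,.2193,.1238]); DYAW=10.8
E
python3 - <<'E'
from h import *
np.set_printoptions(precision=4,suppress=True)
F=pickle.load(open("f0.pkl","rb")); P=cloud(F["side"])
m=P[140:215,190:245].reshape(-1,3); I=F["side"]["img"][140:215,190:245].reshape(-1,3).astype(int)
b=m[(I[:,0]-I[:,2]>40)&(m[:,2]>.07)]; print("bowl",len(b),b.min(0),b.max(0))
Rt=tgt(DYAW,40)@R.from_rotvec([0,0,-.953]).as_matrix()
for h in(.12,.0): move(G+(h-.019)*NP,Rt)
T=G-.019*NP
for a in(-.953,-.2,.53):
    Ra=tgt(DYAW,40)@R.from_rotvec([0,0,a]).as_matrix(); print("cam",T+Ra@[.0688,0,-.1422], "body corners zmin",[(G+Ra@[sx*.0425,sy*.0425,-.054]).round(3).tolist() for sx,sy in((1,1),(1,-1))])
E
```

```text
bowl 541 [0.3552 0.1424 0.0734] [0.4525 0.2428 0.1228]
dp cm [11.54  7.97 17.08] ang [-0.097  0.146 -0.982] deg 57.2
dp cm [13.54  8.15 28.91] ang [-0.097  0.146 -0.982] deg 57.2
cam [0.477  0.1436 0.1926] body corners zmin [[0.497, 0.194, 0.127], [0.559, 0.156, 0.172]]
cam [0.4483 0.1813 0.1748] body corners zmin [[0.496, 0.238, 0.133], [0.525, 0.159, 0.144]]
cam [0.4453 0.2301 0.18  ] body corners zmin [[0.518, 0.268, 0.155], [0.499, 0.19, 0.128]]
```

Request:
servo_tool --dp '[[5,4,8],[11.5,8,17],[11.5,8,17],[11.5,8,17],[11.5,8,17],[11.5,8,17],[11.5,8,17],[11.5,8,17]]' --angular '[[-0.02,0.02,-0.16],[-0.097,0.146,-0.982],[-0.097,0.146,-0.982],[-0.097,0.146,-0.982],[-0.097,0.146,-0.982],[-0.097,0.146,-0.982],[-0.097,0.146,-0.982],[-0.097,0.146,-0.982]]' --gripper 1

```text
time: 2.75
tcp_pos: [0.5118, 0.2096, 0.2042]
eef_rot: [-0.507, 0.791, -0.127, 0.318]
wrist_force: [-0.3, -0.3, 0.4]
gripper_width: 0.0856
```

```bash
python3 - <<'E'
from h import *
st=monitor.get_state(); print(st["time"],st["q"],st["joint_vel"])
Rt=tgt(DYAW,40)@R.from_rotvec([0,0,-.953]).as_matrix(); move(G-.019*NP,Rt)
f=grab_frame("wrist"); pickle.dump(f,open("w2.pkl","wb"))
print("grip pt px",proj(f,[G,G+.007*NP,G-.038*NP]))
save("f.png",cv2.resize(f["img"],(640,480)))
E
```

```text
2.75 [ 0.5101561  -0.23147938 -0.94085084  0.18885529 -0.2039278  -0.70143156] [-0.00401259 -0.01016924 -0.01085285 -0.00439709  0.00354742 -0.01602864]
dp cm [ 0.37  0.13 12.12] ang [ 0.     0.001 -0.002] deg 0.1
grip pt px [[256.61828184 189.11182194]
 [256.65996523 191.13467455]
 [256.42566232 179.76988375]]
```

View pics/f.png

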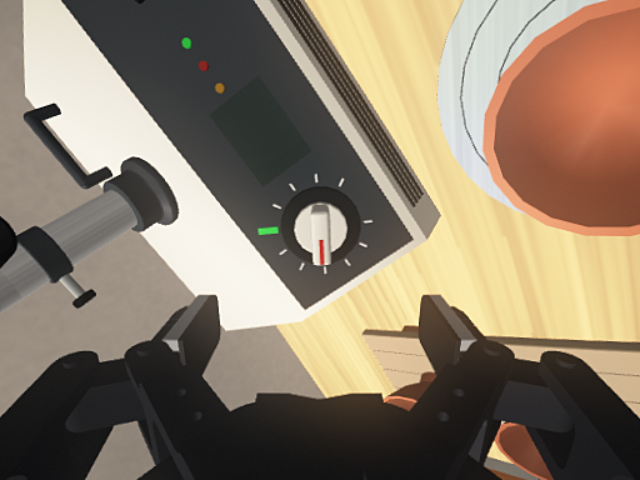

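Wrist picture: the bar stands along tool x and is centred at (320,236), exactly where predicted. Descend and grip.

Request:
servo_tool --dp '[[0.4,0.1,5],[0.4,0.1,9],[0.4,0.1,11],[0.4,0.1,12.1],[0.4,0.1,12.1]]' --angular '[[0,0,0],[0,0,0],[0,0,0],[0,0,0],[0,0,0]]' --gripper 1

```text
time: 3.42
tcp_pos: [0.5861, 0.2208, 0.1092]
eef_rot: [-0.508, 0.791, -0.127, 0.317]
wrist_force: [-0.9, 0.2, -1.1]
gripper_width: 0.0854
```

Request:
servo_tool --dp '[[0,0,0],[0,0,0],[0,0,0],[0,0,0],[0,0,0],[0,0,0]]' --angular '[[0,0,0],[0,0,0],[0,0,0],[0,0,0],[0,0,0],[0,0,0]]' --gripper 0 --newtons 40

```text
time: 4.18
tcp_pos: [0.5859, 0.2212, 0.1099]
eef_rot: [-0.508, 0.79, -0.127, 0.318]
wrist_force: [-6.0, -0.9, 6.7]
gripper_width: 0.0131
```

Request:
servo_tool --dp '[[0,0,-0.1],[0,0,-0.1],[0,0,-0.1],[0,0,-0.1],[0,0,-0.1],[0,0,-0.1],[0,0,-0.1],[0,0,-0.1],[0,0,-0.1],[0,0,-0.1],[0,0,-0.1]]' --angular '[[0,0,0.16],[0,0,0.32],[0,0,0.48],[0,0,0.64],[0,0,0.8],[0,0,0.96],[0,0,1.12],[0,0,1.28],[0,0,1.44],[0,0,1.48],[0,0,1.48]]'

```text
time: 5.55
tcp_pos: [0.5851, 0.2229, 0.1097]
eef_rot: [0.157, 0.927, 0.122, 0.319]
wrist_force: [8.1, 9.3, -9.9]
gripper_width: 0.0133
```

Request:
servo_tool --dp '[[0,0,0],[0,0,0],[0,0,0],[0,0,0],[0,0,-5],[0,0,-10],[0,0,-11],[0,0,-11]]' --angular '[[0,0,0],[0,0,0],[0,0,0],[0,0,0],[0,0,0],[0,0,0],[0,0,0],[0,0,0]]' --gripper 1

```text
time: 6.55
tcp_pos: [0.5166, 0.2078, 0.1956]
eef_rot: [0.158, 0.926, 0.121, 0.321]
wrist_force: [-0.2, -0.2, -0.5]
gripper_width: 0.0853
```

```bash
python3 - <<'E'
from h import *
f=grab_frame("wrist"); I=f["img"]; pickle.dump(f,open("w3.pkl","wb")); u,v=proj(f,[G])[0]; print(u,v)
D=G-.038*NP; yl=np.array([-np.sin(np.radians(10.8)),np.cos(np.radians(10.8)),0]); xu=np.cross(yl,NP); 
# red pixels of dial pointer & angle
r=I.astype(int); w=np.s_[int(v)-25:int(v)+25,int(u)-25:int(u)+25]
m=(r[w][...,0]>120)&(r[w][...,1]<70); vv,uu=np.nonzero(m); uv=np.c_[uu+int(u)-25,vv+int(v)-25].astype(float)
a=world(f,uv,1.0); o=np.array(f["xyz"]); d=a-o; L=o+d*(((D+.045*NP-o)@NP)/(d@NP))[:,None]-D
l=np.c_[L@xu,L@yl].mean(0); print(len(uv),l,"angle",(np.arctan2(l[1],-l[0])-np.pi/6)%(2*np.pi))
st=monitor.get_state(); print(st["time"],st["q"],st["wrist_force"])
Rt=tgt(5,0); N=np.array([.47,-.28,0])
move([.40,-.05,.35],tgt(0,0)); move([.47,-.29,.25],tgt(0,0))
E
```

```text
255.51445595792603 193.36251277075937
58 [ 0.00791947 -0.00411089] angle 3.096793214228353
6.6 [ 0.49832941 -0.21145337 -0.95354357  0.15307856 -0.19626157  0.76635709] [ 0.13738134 -0.04864841 -0.8952282 ]
dp cm [ -9.49 -21.19 -22.4 ] ang [ 0.247  0.658 -0.323] deg 44.3
dp cm [-18.   -45.04 -13.24] ang [ 0.247  0.658 -0.323] deg 44.3
```

The dial now reads about 3.10 rad, which is good. Now to the nozzle.

Request:
servo_tool --dp '[[-3,-2,-6],[-6,-9,-14],[-9.5,-21,-22.4],[-9.5,-21,-22.4],[-9.5,-21,-22.4],[-9.5,-21,-22.4],[-18,-45,-13.2],[-18,-45,-13.2],[-18,-45,-13.2],[-18,-45,-13.2],[-18,-45,-13.2],[-18,-45,-13.2]]' --angular '[[0,0,0],[0.05,0.15,-0.07],[0.247,0.658,-0.323],[0.247,0.658,-0.323],[0.247,0.658,-0.323],[0.247,0.658,-0.323],[0.247,0.658,-0.323],[0.247,0.658,-0.323],[0.247,0.658,-0.323],[0.247,0.658,-0.323],[0.247,0.658,-0.323],[0.247,0.658,-0.323]]'

```text
time: 8.1
tcp_pos: [0.4697, -0.2903, 0.2474]
eef_rot: [0.001, 1.0, 0.001, -0.002]
wrist_force: [1.3, 0.6, 0.1]
gripper_width: 0.0857
```

```bash
python3 - <<'E'
from h import *
f=grab_frame("wrist"); pickle.dump(f,open("w4.pkl","wb")); st=monitor.get_state(); print(st["tcp_pos"],st["eef_rot"],st["q"])
u,v=proj(f,[[.478,-.287,.05]])[0]; print(u,v); u,v=int(u),int(v); u0,v0=u-60,v-50; print("off",u0,v0)
c=f["img"][v0:v0+120,u0:u0+140]; save("g.png",cv2.resize(np.clip(c*1.8,0,255).astype(np.uint8),None,fx=5,fy=5,interpolation=cv2.INTER_CUBIC))
E
```

```text
[ 0.46981686 -0.28938786  0.24860312] [ 4.75252393e-04  9.99998270e-01  8.89002030e-04 -1.56358593e-03] [-5.51996905e-01  2.19334392e-01 -1.31309451e-01  1.22374763e+00
 -1.24211228e-04 -5.51046175e-01]
258.0651714131397 178.73404249830918
off 198 128
```

View pics/g.png

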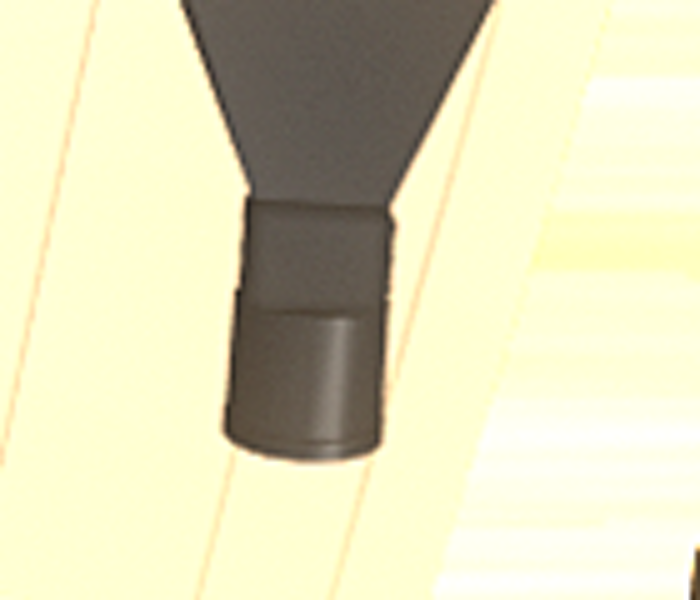

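Picture: the nozzle from above, sleeve towards the bottom. The square section's slot-side corners are at crop (250,200) and (390,207), the sleeve's sides are at (225,430) and (381,440), and the top of the mouth rim is at (302,461).

```bash
python3 - <<'E'
from h import *
np.set_printoptions(precision=4,suppress=True)
f=pickle.load(open("w4.pkl","rb"))
def atz(uv,z):
    uv=np.array(uv,float)/5+[198-.4,128-.4]; a=world(f,uv,1.0); c=np.array(f["xyz"]); r=a-c; return c+r*((np.reshape(z,(-1,1))-c[2])/r[:,2:3])
A=atz([(250,200),(390,207)],.066); print("section",A,np.linalg.norm(A[0]-A[1]))
M=atz([(225,430),(381,440)],.047); print("mouth sides",M,np.linalg.norm(M[0]-M[1])); T=atz([(302,461)],.0685); print("rim top",T)
a=A.mean(0);m=M.mean(0); d=(m-a)[:2]; print("yaw",np.degrees(np.arctan2(d[1],d[0])),"len(67)",np.linalg.norm(d))
d2=(A[0]-A[1])[:2]; print(np.degrees(np.arctan2(d2[1],d2[0])))
W=atz([(185,5),(492,5)],.047); print("flare",W)
E=atz([(237,320),(386,320)],.047); print("sleeve sides near", E, E.mean(0))
P=cloud(f); I=f["img"]; c=(I.max(2)<40)&(P[...,2]>.035)&(P[...,2]<.08)&(abs(P[...,0]-.46)<.09)&(abs(P[...,1]+.285)<.07)
p=P[c]; print("cloud",len(p),p.min(0),p.max(0)); sec=p[(p[:,0]>.50)&(p[:,0]<.52)]; print("sleeve slice z max",np.percentile(sec[:,2],[50,98]),"y",sec[:,1].min(),sec[:,1].max(),"xmax",np.percentile(p[:,0],99.5))
q=np.percentile(p[:,0],0.5); print("slot x",q)
E
```

```text
section [[ 0.4605 -0.2999  0.066 ]
 [ 0.4623 -0.2659  0.066 ]] 0.03400098713894394
mouth sides [[ 0.5266 -0.3077  0.047 ]
 [ 0.5296 -0.2657  0.047 ]] 0.04210899676641548
rim top [[ 0.5272 -0.2873  0.0685]]
yaw -3.2607784328589013 len(67) 0.06680619245401431
-93.01939048373842
flare [[ 0.4151 -0.316   0.047 ]
 [ 0.4152 -0.24    0.047 ]]
sleeve sides near [[ 0.4959 -0.3041  0.047 ]
 [ 0.496  -0.265   0.047 ]] [ 0.496  -0.2845  0.047 ]
cloud 62 [ 0.4059 -0.3191  0.0462] [ 0.5225 -0.2663  0.0646]
sleeve slice z max [0.0534 0.055 ] y -0.30685244361577363 -0.3052889772321139 xmax 0.5223669420612548
slot x 0.40627347774362293
```

```bash
python3 - <<'E'
from h import *
np.set_printoptions(precision=4,suppress=True)
F=pickle.load(open("f0.pkl","rb")); P=cloud(F["scene"])
p=P[225:265,125:150].reshape(-1,3); p=p[(p[:,2]>.045)&(p[:,2]<.13)]; print("hood",len(p),p.min(0),p.max(0),p.mean(0))
move([.476,-.284,.032],tgt(-3.5,0)); st=monitor.get_state(); print(st["wrist_force"],st["wrist_torque"])
E
```

```text
hood 281 [ 0.3912 -0.4326  0.0453] [ 0.4507 -0.3755  0.1218] [ 0.4269 -0.405   0.0806]
dp cm [-0.69  0.5  21.66] ang [ 0.002 -0.003  0.06 ] deg 3.5
[ 0.0398 -0.1029 -0.1282] [0.06   0.0133 0.0105]
```

Request:
servo_tool --dp '[[-0.7,0.5,6],[-0.7,0.5,12],[-0.7,0.5,17],[-0.7,0.5,20],[-0.7,0.5,21.6],[-0.7,0.5,21.6]]' --angular '[[0,0,0.06],[0,0,0.06],[0,0,0.06],[0,0,0.06],[0,0,0.06],[0,0,0.06]]' --gripper 0.75

```text
time: 8.9
tcp_pos: [0.4769, -0.2838, 0.0341]
eef_rot: [0.03, 1.0, 0.0, -0.001]
wrist_force: [-0.2, 0.8, 0.5]
gripper_width: 0.0639
```

Request:
servo_tool --dp '[[0,0,0],[0,0,0],[0,0,0],[0,0,0],[0,0,0],[0,0,-3],[0,0,-8],[0,0,-8]]' --angular '[[0,0,0],[0,0,0],[0,0,0],[0,0,0],[0,0,0],[0,0,0],[0,0,0],[0,0,0]]' --gripper 0 --newtons 90

```text
time: 9.9
tcp_pos: [0.4803, -0.2868, 0.119]
eef_rot: [0.03, 1.0, -0.002, 0.004]
wrist_force: [0.6, -0.4, -1.0]
gripper_width: 0.0363
```

```bash
python3 - <<'E'
from h import *
f=grab_frame("wrist"); pickle.dump(f,open("w5.pkl","wb")); st=monitor.get_state(); pickle.dump(st,open("s5.pkl","wb")); print(st["tcp_pos"],st["wrist_force"],st["gripper_width"])
R0=R.from_quat(st["eef_rot"]).as_matrix(); O=st["tcp_pos"]+R0@[0,0,-.015]; print(O)
u,v=proj(f,[O])[0]; print("origin px",u,v)
c=f["img"][100:,130:390]; save("i.png",cv2.resize(np.clip(c*1.8,0,255).astype(np.uint8),None,fx=2.1,fy=2.1,interpolation=cv2.INTER_CUBIC))
E
```

```text
[ 0.47889232 -0.28587855  0.11677649] [ 0.40396207 -0.29058752 -2.0194787 ] 0.0366396365173985
[ 0.47883336 -0.28583269  0.13177631]
origin px 257.95974394483983 248.77488504028315
```

View pics/i.png

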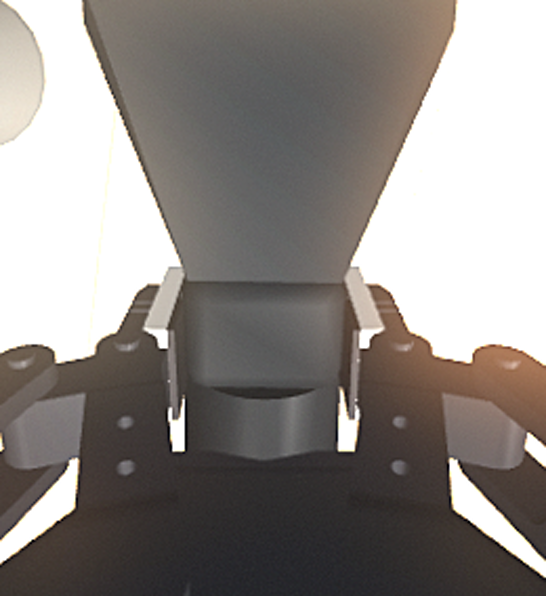

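Picture: the nozzle is held square between the pads by its square section, with the slot flaring towards the camera. The section's slot-side edge is at crop y = 282. The mouth is hidden by the gripper body.

```bash
cat >> h.py <<'E'
def spig(yaw=YAW):
    y,a=np.radians(yaw),np.radians(40); X=np.array([np.cos(a)*np.cos(y),np.cos(a)*np.sin(y),np.sin(a)]);Y=np.array([-np.sin(y),np.cos(y),0]); return np.c_[X,Y,np.cross(X,Y)]
E
python3 - <<'E'
from h import *
np.set_printoptions(precision=4,suppress=True)
f=pickle.load(open("w5.pkl","rb")); st=pickle.load(open("s5.pkl","rb")); st2=monitor.get_state(); print(st2["tcp_pos"],st2["joint_vel"].round(3),st2["q"])
R0=R.from_quat(st["eef_rot"]).as_matrix()
uv=np.array([(188,282),(347,282),(187,385),(345,385)])/2.1+[130-.25,100-.25]
a=(world(f,uv,1.0)-f["xyz"])@R0; o=R0.T@(np.array(f["xyz"])-st["tcp_pos"])
for z in(-.030,-.032,-.034): print(z,(o+a*((z-o[2])/a[:,2])[:,None])[:,:2])
P=cloud(f); 
for q in [(257,215),(257,200),(257,180),(257,160),(257,245),(257,260),(257,275)]: print(q,R0.T@(P[q[1],q[0]]-st["tcp_pos"]))
E
```

```text
[ 0.4789 -0.2859  0.1168] [ 0.002  0.036 -0.051 -0.014  0.002 -0.   ] [-0.5378  0.3032 -0.3326  0.9301 -0.0006 -0.4774]
-0.03 [[ 0.0154 -0.018 ]
 [ 0.0155  0.0169]
 [-0.0108 -0.0193]
 [-0.0108  0.0176]]
-0.032 [[ 0.0164 -0.0177]
 [ 0.0164  0.0166]
 [-0.0095 -0.0189]
 [-0.0094  0.0173]]
-0.034 [[ 0.0173 -0.0174]
 [ 0.0173  0.0163]
 [-0.0081 -0.0186]
 [-0.008   0.0169]]
(257, 215) [ 0.0243 -0.0006 -0.0286]
(257, 200) [ 0.0307 -0.0006 -0.0263]
(257, 180) [ 0.0395 -0.0006 -0.0235]
(257, 160) [ 0.0482 -0.0006 -0.0208]
(257, 245) [ 0.0102 -0.0006 -0.0306]
(257, 260) [ 0.0031 -0.0006 -0.0319]
(257, 275) [-0.005  -0.0006 -0.0318]
```

```bash
cat >> h.py <<'E'
MT=np.array([-.051,-.0005,-.0128])
def seat(x,dy=0,dz=0,yaw=YAW):
    B=spig(yaw); Rt=tgt(yaw,40); return S+B@[x,dy,dz]-Rt@MT,Rt
E
python3 - <<'E'
from h import *
p,Rt=seat(-.060); print("B",p)
move([.48,-.22,.28],tgt(-3.5,0)); move([.52,-.06,.27],Rt); move(p,Rt)
E
```

```text
B [0.55971244 0.10023606 0.21484521]
dp cm [  0.22   6.54 -16.34] ang [-0.003  0.004  0.001] deg 0.3
dp cm [ -2.8   22.75 -15.38] ang [-0.091 -0.691 -0.241] deg 42.2
dp cm [-5.78 39.   -9.89] ang [-0.091 -0.691 -0.241] deg 42.2
```

Request:
servo_tool --dp '[[0.2,1,-6],[0.2,4,-12],[0.2,7,-16.3],[-1,12,-16.3],[-2.8,17,-15.4],[-2.8,22.7,-15.4],[-2.8,22.7,-15.4],[-2.8,22.7,-15.4],[-2.8,22.7,-15.4],[-2.8,22.7,-15.4]]' --angular '[[0,0,0],[0,0,0],[0,0,0],[-0.02,-0.17,-0.06],[-0.04,-0.34,-0.12],[-0.07,-0.52,-0.18],[-0.091,-0.691,-0.241],[-0.091,-0.691,-0.241],[-0.091,-0.691,-0.241],[-0.091,-0.691,-0.241]]'

```text
time: 11.2
tcp_pos: [0.5218, -0.0611, 0.2712]
eef_rot: [-0.089, 0.936, 0.033, 0.34]
wrist_force: [1.6, 0.4, -0.3]
gripper_width: 0.0367
```

```bash
python3 - <<'E'
from h import *
st=monitor.get_state(); print(st["time"],st["q"],st["wrist_force"],st["gripper_width"]); p,Rt=seat(-.060); move(p,Rt)
E
```

```text
11.2 [-0.3140862  -0.33709552 -0.8337151   0.44311586  0.31695386 -0.40027644] [ 1.58562137  0.39169394 -0.31861497] 0.0367362092762057
dp cm [-1.57 15.1   8.7 ] ang [ 0.001 -0.002 -0.002] deg 0.2
```

Request:
servo_tool --dp '[[0,4,4],[0,8,8.7],[-1,12,8.7],[-1.57,15.1,8.7],[-1.57,15.1,8.7],[-1.57,15.1,8.7]]' --angular '[[0,0,0],[0,0,0],[0.001,-0.002,-0.002],[0.001,-0.002,-0.002],[0.001,-0.002,-0.002],[0.001,-0.002,-0.002]]'

```text
time: 11.95
tcp_pos: [0.5578, 0.1015, 0.2124]
eef_rot: [-0.09, 0.936, 0.033, 0.34]
wrist_force: [0.3, -0.3, -0.8]
gripper_width: 0.0371
```

```bash
python3 - <<'E'
from h import *
st=monitor.get_state(); print(st["tcp_pos"],st["q"],st["wrist_force"]); p,Rt=seat(-.060); move(p,Rt)
F={n:grab_frame(n) for n in("scene","side")}; pickle.dump(F,open("f6.pkl","wb")); ims=[]
B=spig(); 
for n,f in F.items():
    u,v=proj(f,[S+B@[-.04,0,0]])[0].astype(int); print(n,u,v,proj(f,[S+B@[-.035,0,0],S])); ims.append(cv2.resize(np.clip(f["img"][v-30:v+30,u-40:u+40]*1.5,0,255).astype(np.uint8),(400,300),interpolation=cv2.INTER_CUBIC))
save("j.png",np.hstack(ims))
E
```

```text
[0.55775646 0.10151875 0.21243875] [ 0.17172263 -0.22853711 -0.92162683  0.18135531  0.01425322 -0.01564839] [ 0.29502436 -0.26920098 -0.8114144 ]
dp cm [-0.28 -0.16 -0.08] ang [ 0.001 -0.002  0.   ] deg 0.1
scene 287 194 [[288.29051247 194.81720251]
 [293.84633981 195.81561814]]
side 283 139 [[284.89074561 138.04757985]
 [292.18268293 128.95127607]]
```

View pics/j.png

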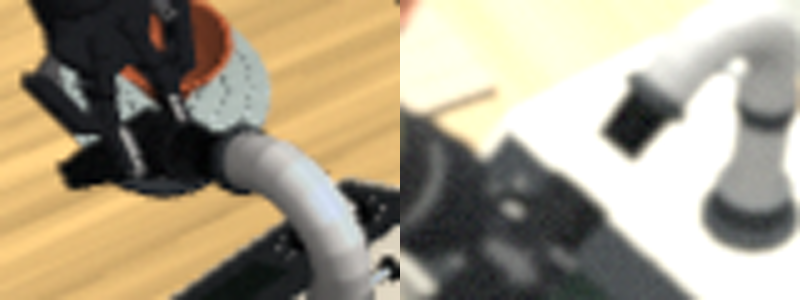

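```bash
python3 - <<'E'
from h import *
F=pickle.load(open("f6.pkl","rb")); B=spig(); st=monitor.get_state(); R0=R.from_quat(st["eef_rot"]).as_matrix()
th=np.linspace(0,2*np.pi,60)
def ring(o,Bm,x,r): return o+Bm@np.array([[x,r*np.cos(t),r*np.sin(t)] for t in th]).T if 0 else (o[:,None]+Bm@np.c_[np.full(60,x),r*np.cos(th),r*np.sin(th)].T).T
Bt=np.c_[-R0[:,0],R0[:,1],-R0[:,2]]; m=st["tcp_pos"]+R0@MT
f=F["side"]; k=8; u0,v0=255,105
c=f["img"][v0:v0+60,u0:u0+50].astype(float)/255; c=cv2.resize(c,None,fx=k,fy=k,interpolation=cv2.INTER_CUBIC).clip(0,1)
c=(255*np.clip(c*1.3,0,1)**.45).astype(np.uint8); d=c.copy()
for P,col in((ring(S,B,-.035,.01555),(0,255,0)),(ring(S,B,0,.018),(0,255,0)),(ring(S,B,0,.0235),(255,255,0)),(ring(m,Bt,0,.0215),(255,0,0)),(ring(m,Bt,-.037,.0215),(255,0,255))):
    q=((proj(f,P)+.5-[u0,v0])*k).round().astype(np.int32); cv2.polylines(d,[q],True,col,1)
save("k.png",np.hstack([c,d]))
E
```

```text
(no output)
```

View pics/k.png

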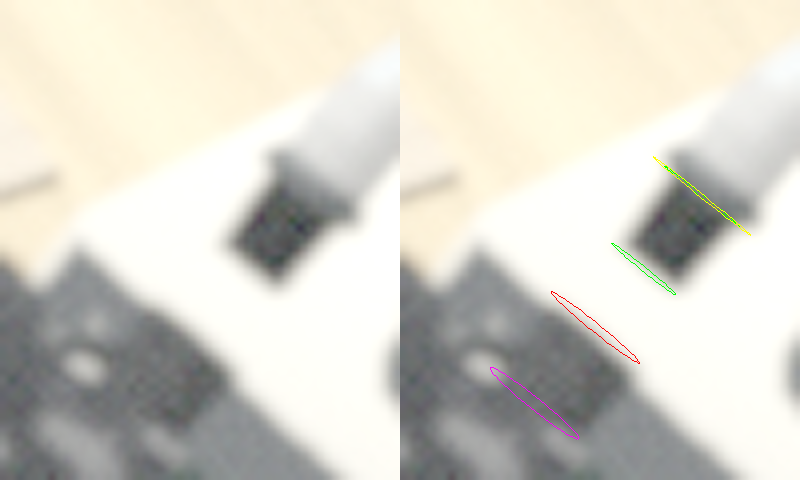

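Side crop with predicted outlines: allowing for blur, the spigot tip (observed around (652,264)) and the sleeve mouth (around (594,341)) lie within about 0.5 px of prediction. I'll advance in steps and watch the force.

Request:
servo_tool --dp '[[-0.3,-0.16,-0.1],[-1.2,-0.16,-0.1],[-2.2,-0.16,-0.1],[-2.2,-0.16,-0.1],[-2.2,-0.16,-0.1]]' --angular '[[0,-0.002,0],[0,-0.002,0],[0,-0.002,0],[0,-0.002,0],[0,-0.002,0]]'

```text
time: 12.68
tcp_pos: [0.5725, 0.1031, 0.2264]
eef_rot: [-0.09, 0.935, 0.034, 0.34]
wrist_force: [0.5, -0.9, -0.7]
gripper_width: 0.0371
```

```bash
cat > chk.py <<'E'
from h import *
np.set_printoptions(precision=4,suppress=True)
st=monitor.get_state(); R0=R.from_quat(st["eef_rot"]).as_matrix(); B=spig()
m=(st["tcp_pos"]+R0@MT-S)@B; print("t",st["time"],"mouth in spigot mm",(m*1000).round(2),"F tool",(R0.T@st["wrist_force"]).round(2),"torque tool",(R0.T@st["wrist_torque"]).round(3),"F spig",(B.T@st["wrist_force"]).round(2), "ang err",R.from_matrix(R0.T@tgt(YAW,40)).as_rotvec().round(4),"w",st["gripper_width"])
E
python3 chk.py
```

```text
t 12.675 mouth in spigot mm [-42.57   0.35   0.38] F tool [ 0.21 -0.95  0.71] torque tool [-0.044  0.772 -0.012] F spig [-0.21 -0.94 -0.71] ang err [ 0.0017 -0.0003  0.    ] w 0.037058410148041565
```

Request:
servo_tool --dp '[[-0.5,-0.03,0.04],[-1.0,-0.03,0.04],[-1.4,-0.03,0.04],[-1.4,-0.03,0.04]]' --angular '[[0,0,0],[0,0,0],[0,0,0],[0,0,0]]'

```text
time: 13.18
tcp_pos: [0.5839, 0.105, 0.2357]
eef_rot: [-0.09, 0.935, 0.034, 0.341]
wrist_force: [0.2, -0.3, -1.0]
gripper_width: 0.0367
```

```bash
python3 chk.py
```

```text
t 13.175 mouth in spigot mm [-27.73   0.05   0.15] F tool [ 0.54 -0.34  0.84] torque tool [0.02  0.767 0.006] F spig [-0.54 -0.34 -0.84] ang err [0.0017 0.0007 0.0001] w 0.036740944947527325
```

Past the tip with no contact. Continue to about -15.

Request:
servo_tool --dp '[[-0.4,0,0],[-0.8,0,0],[-1.2,0,0],[-1.2,0,0]]' --angular '[[0,0,0],[0,0,0],[0,0,0],[0,0,0]]'

```text
time: 13.68
tcp_pos: [0.593, 0.1071, 0.2437]
eef_rot: [-0.091, 0.935, 0.034, 0.341]
wrist_force: [-2.6, 1.3, 1.8]
gripper_width: 0.0366
```

```bash
python3 chk.py
```

```text
t 13.675 mouth in spigot mm [-15.43   0.4    0.38] F tool [ 0.59  1.81 -2.81] torque tool [-0.384  0.587 -0.077] F spig [-0.6   1.8   2.81] ang err [0.0025 0.0014 0.0003] w 0.036560574200291324
```

Request:
servo_tool --dp '[[0,0.06,-0.1],[-0.3,0.06,-0.1],[-0.6,0.06,-0.1],[-0.6,0.06,-0.1]]' --angular '[[0,0,0],[0,0,0],[0,0,0],[0,0,0]]'

```text
time: 14.18
tcp_pos: [0.5966, 0.108, 0.2479]
eef_rot: [-0.09, 0.935, 0.034, 0.341]
wrist_force: [0.1, -0.1, -0.9]
gripper_width: 0.0369
```

```bash
python3 chk.py
```

```text
t 14.175 mouth in spigot mm [-9.88  0.53  1.09] F tool [ 0.52 -0.15  0.76] torque tool [-0.025  0.714 -0.037] F spig [-0.52 -0.15 -0.76] ang err [ 0.0015  0.0006 -0.0001] w 0.03687744215051733
```

Request:
servo_tool --dp '[[-0.2,0,0],[-0.4,0,0],[-0.5,0,0],[-0.5,0,0]]' --angular '[[0,0,0],[0,0,0],[0,0,0],[0,0,0]]'

```text
time: 14.68
tcp_pos: [0.6001, 0.1088, 0.251]
eef_rot: [-0.09, 0.935, 0.034, 0.341]
wrist_force: [-2.1, 0.2, 1.7]
gripper_width: 0.0367
```

```bash
python3 chk.py
```

```text
t 14.675 mouth in spigot mm [-5.17  0.67  1.19] F tool [ 0.5   0.57 -2.6 ] torque tool [-0.068  0.77   0.002] F spig [-0.5   0.57  2.6 ] ang err [0.0018 0.0004 0.    ] w 0.03669748068193012
```

Request:
servo_tool --dp '[[0,0.02,-0.07],[-0.15,0.02,-0.07],[-0.3,0.02,-0.07],[-0.3,0.02,-0.07]]' --angular '[[0,0,0],[0,0,0],[0,0,0],[0,0,0]]'

```text
time: 15.18
tcp_pos: [0.6019, 0.1092, 0.2532]
eef_rot: [-0.09, 0.935, 0.033, 0.34]
wrist_force: [1.5, -0.9, -0.6]
gripper_width: 0.0367
```

```bash
python3 chk.py
```

```text
t 15.175 mouth in spigot mm [-2.28  0.7   1.66] F tool [-0.57 -1.17  1.3 ] torque tool [0.15  0.764 0.05 ] F spig [ 0.57 -1.17 -1.31] ang err [ 0.0014  0.0001 -0.0001] w 0.036680447677412645
```

Request:
servo_tool --dp '[[-0.15,0,0],[-0.3,0,0],[-0.3,0,0]]' --angular '[[0,0,0],[0,0,0],[0,0,0]]'

```text
time: 15.55
tcp_pos: [0.603, 0.1093, 0.254]
eef_rot: [-0.09, 0.936, 0.033, 0.339]
wrist_force: [-5.8, -2.4, -1.1]
gripper_width: 0.037
```

```bash
python3 chk.py
```

```text
t 15.55 mouth in spigot mm [-0.98  0.65  1.45] F tool [ 5.41 -1.27 -3.07] torque tool [ 0.264  1.566 -0.032] F spig [-5.41 -1.27  3.08] ang err [ 0.0013 -0.0024 -0.0001] w 0.03704222325588812
```

Request:
servo_tool --dp '[[-0.1,0,-0.02],[-0.2,0,-0.03],[-0.2,0,-0.03],[-0.2,0,-0.03]]' --angular '[[0,0,0],[0,0,0],[0,0,0],[0,0,0]]'

```text
time: 16.05
tcp_pos: [0.6031, 0.1093, 0.2542]
eef_rot: [-0.09, 0.936, 0.033, 0.338]
wrist_force: [-8.8, -3.7, -0.7]
gripper_width: 0.0367
```

```bash
python3 chk.py
```

```text
t 16.05 mouth in spigot mm [-0.68  0.63  1.34] F tool [ 7.63 -1.91 -5.42] torque tool [0.283 2.054 0.02 ] F spig [-7.6  -1.92  5.45] ang err [ 0.0012 -0.005  -0.0002] w 0.03674498860125529
```

Request:
servo_tool --dp '[[-0.2,0.03,-0.1],[-0.4,0.05,-0.15],[-0.6,0.05,-0.2],[-0.6,0.05,-0.2],[-0.6,0.05,-0.2]]' --angular '[[0,-0.005,0],[0,-0.01,0],[0,-0.01,0],[0,-0.01,0],[0,-0.01,0]]'

```text
time: 16.68
tcp_pos: [0.6036, 0.1095, 0.2549]
eef_rot: [-0.09, 0.936, 0.033, 0.339]
wrist_force: [-7.5, -4.6, -11.6]
gripper_width: 0.0368
```

```bash
python3 chk.py
```

```text
t 16.675 mouth in spigot mm [0.14 0.66 1.76] F tool [13.75 -3.09  3.63] torque tool [0.735 3.655 0.065] F spig [-13.76  -3.09  -3.59] ang err [ 0.0001 -0.003  -0.0006] w 0.036801713750281184
```

Request:
servo_tool --dp '[[-0.2,-0.05,0.05],[-0.5,-0.08,0.08],[-0.5,-0.08,0.08],[-0.5,-0.08,0.08],[-0.5,-0.08,0.08]]' --angular '[[0,-0.005,0],[0,-0.005,0],[0,-0.005,0],[0,-0.005,0],[0,-0.005,0]]'

```text
time: 17.3
tcp_pos: [0.6048, 0.1096, 0.2553]
eef_rot: [-0.09, 0.936, 0.033, 0.339]
wrist_force: [-28.0, -6.9, -4.1]
gripper_width: 0.0367
```

```bash
python3 chk.py
```

```text
t 17.3 mouth in spigot mm [1.29 0.57 1.18] F tool [ 24.75  -1.36 -15.35] torque tool [ 0.2    5.156 -0.045] F spig [-24.7   -1.38  15.43] ang err [ 0.0017 -0.0035 -0.0002] w 0.03667252018175283
```

Request:
servo_tool --dp '[[0.3,0.02,-0.06],[0.6,0.02,-0.06],[0.9,0.02,-0.06],[0.9,0.02,-0.06],[0.9,0.02,-0.06]]' --angular '[[0,0,0],[0,0,0],[0,0,0],[0,0,0],[0,0,0]]'

```text
time: 17.92
tcp_pos: [0.6047, 0.1096, 0.2558]
eef_rot: [-0.09, 0.934, 0.034, 0.345]
wrist_force: [12.0, -0.0, -23.5]
gripper_width: 0.0363
```

```bash
python3 chk.py
```

```text
t 17.925 mouth in spigot mm [1.4  0.62 2.37] F tool [ 6.39 -2.34 25.5 ] torque tool [ 0.346  2.642 -0.033] F spig [ -6.14  -2.31 -25.57] ang err [ 0.0015  0.0099 -0.0001] w 0.03627664014169064
```

Request:
servo_tool --dp '[[0,0.01,0.06],[0.1,0.02,0.1],[0.1,0.02,0.1],[0.1,0.02,0.1]]' --angular '[[0,0.005,0],[0,0.007,0],[0,0.007,0],[0,0.007,0]]'

```text
time: 18.42
tcp_pos: [0.6046, 0.1096, 0.2558]
eef_rot: [-0.09, 0.935, 0.034, 0.343]
wrist_force: [6.5, -2.0, -21.8]
gripper_width: 0.0366
```

```bash
python3 chk.py
```

```text
t 18.425 mouth in spigot mm [1.4  0.63 2.11] F tool [ 9.54 -3.21 20.49] torque tool [ 0.613  3.099 -0.047] F spig [ -9.44  -3.19 -20.54] ang err [ 0.001   0.0048 -0.0002] w 0.03659775732535012
```

Request:
servo_tool --dp '[[0.2,0.02,0.1],[0.4,0.04,0.2],[0.4,0.04,0.2],[0.4,0.04,0.2]]' --angular '[[0,0,0],[0,0,0],[0,0,0],[0,0,0]]'

```text
time: 18.92
tcp_pos: [0.6048, 0.1097, 0.2554]
eef_rot: [-0.09, 0.933, 0.033, 0.346]
wrist_force: [-0.2, -5.0, -10.5]
gripper_width: 0.0367
```

```bash
python3 chk.py
```

```text
t 18.925 mouth in spigot mm [1.26 0.65 2.01] F tool [ 7.77 -4.89  7.22] torque tool [1.093 2.551 0.061] F spig [-7.69 -4.88 -7.3 ] ang err [ 0.0001  0.0111 -0.0003] w 0.036720922657731116
```

Request:
servo_tool --dp '[[0,0,0],[0,0,0],[0,0,0],[0,0,0],[0,0,0]]' --angular '[[0,0,0],[0,0,0],[0,0,0],[0,0,0],[0,0,0]]' --gripper 0.85

```text
time: 19.55
tcp_pos: [0.604, 0.1104, 0.2541]
eef_rot: [-0.09, 0.934, 0.034, 0.344]
wrist_force: [-0.6, -0.6, -0.7]
gripper_width: 0.0726
```

Request:
servo_tool --dp '[[0,0,-2],[0,0,-6],[0,0,-11],[0,0,-15],[0,0,-15],[0,0,-15]]' --angular '[[0,0,0],[0,0,0],[0,0,0],[0,0,0],[0,0,0],[0,0,0]]'

```text
time: 20.3
tcp_pos: [0.5084, 0.0914, 0.3672]
eef_rot: [-0.09, 0.934, 0.034, 0.344]
wrist_force: [-0.1, -0.4, 0.0]
gripper_width: 0.0725
```

```bash
python3 - <<'E'
from h import *
st=monitor.get_state(); print(st["tcp_pos"],st["wrist_force"],st["q"])
f=grab_frame("wrist"); s=grab_frame("side"); pickle.dump((f,s),open("w7.pkl","wb"))
u,v=proj(s,[S])[0].astype(int)
b=cv2.resize(s["img"][v-30:v+45,u-60:u+15],(340,340),interpolation=cv2.INTER_CUBIC)
save("l.png",np.hstack([cv2.resize(np.clip(f["img"]*1.5,0,255).astype(np.uint8),(453,340)),b]))
E
```

```text
[0.50837926 0.09138122 0.36722237] [-0.14919957 -0.43044594  0.03590446] [ 0.16588272 -0.45769255 -0.69795709  0.62472903  0.01868263 -0.01981476]
```

View pics/l.png

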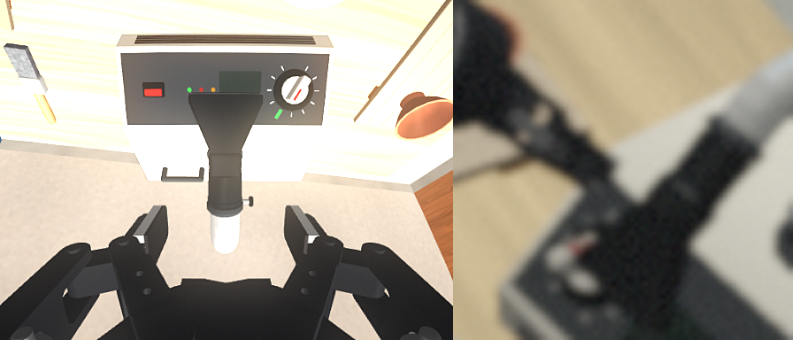

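Picture: the nozzle sits on the spigot in line with it and with its slot level, and the dial pointer faces the green mark. I'll take a closer, nearly perpendicular look at the gap between mouth and collar and check that it is at rest.

```bash
python3 - <<'E'
from h import *
move([.52,.095,.44],tgt(11,20)); move([.63,.115,.43],tgt(11,0))
E
```

```text
dp cm [-5.73  0.14 -4.85] ang [0.002 0.355 0.   ] deg 20.3
dp cm [-1.361e+01 -1.000e-02  3.140e+00] ang [0.002 0.704 0.001] deg 40.3
```

Request:
servo_tool --dp '[[-3,0,-3],[-5.7,0,-4.9],[-5.7,0,-4.9],[-9,0,-1],[-13.6,0,3.1],[-13.6,0,3.1],[-13.6,0,3.1],[-13.6,0,3.1]]' --angular '[[0,0.17,0],[0,0.35,0],[0,0.35,0],[0,0.52,0],[0,0.7,0],[0,0.7,0],[0,0.7,0],[0,0.7,0]]'

```text
time: 21.4
tcp_pos: [0.6301, 0.1151, 0.4302]
eef_rot: [-0.096, 0.995, 0.001, 0.001]
wrist_force: [-0.7, -0.8, -0.1]
gripper_width: 0.0725
```

```bash
python3 - <<'E'
from h import *
np.set_printoptions(precision=4,suppress=True)
f=grab_frame("wrist"); pickle.dump(f,open("w8.pkl","wb")); st=monitor.get_state(); print(st["tcp_pos"],st["wrist_force"])
B=spig(); print("pred px collar, mouth-3, section edge, slot", proj(f,[S,S+B@[-.003,0,0],S+B@[-.07,0,.019],S+B@[-.133,0,0]]))
u,v=proj(f,[S+B@[-.02,0,0]])[0].astype(int); u0,v0=u-50,v-50; print("off",u0,v0)
save("m.png",cv2.resize(np.clip(f["img"][v0:v0+100,u0:u0+100].astype(float)*3,0,255).astype(np.uint8),(600,600),interpolation=cv2.INTER_CUBIC))
# old frame dial angle
I=pickle.load(open("w7.pkl","rb"))[0]; D=G-.038*NP; yl=np.array([-np.sin(np.radians(10.8)),np.cos(np.radians(10.8)),0]); xu=np.cross(yl,NP)
u,v=proj(I,[G])[0].astype(int); w=np.s_[v-20:v+20,u-20:u+20]; r=I["img"][w].astype(int)
def ang(m,h):
    b,a=np.nonzero(m); uv=np.c_[a+u-20,b+v-20].astype(float); d=world(I,uv,1.0)-I["xyz"]; o=np.array(I["xyz"]); L=o+d*(((D+h*NP-o)@NP)/(d@NP))[:,None]-D; l=np.c_[L@xu,L@yl].mean(0); return len(uv),l,(np.arctan2(l[1],-l[0])-np.pi/6)%(2*np.pi)
print("pointer",ang((r[...,0]>100)&(r[...,1]<60),.045),"green",ang((r[...,1]>120)&(r[...,0]<90)&(r[...,2]<120),0))
E
```

```text
[0.6293 0.115  0.4323] [-0.235  -0.016   0.9193]
pred px collar, mouth-3, section edge, slot [[254.1331 188.0774]
 [254.1392 185.5103]
 [254.238  123.1075]
 [254.3635  92.6072]]
off 204 121Traceback (most recent call last):
  File "<stdin>", line 12, in <module>
  File "<stdin>", line 11, in ang
  File "h.py", line 10, in world
    n=cv2.undistortPoints(uv[:,None],K,D)[:,0]
      ~~~~~~~~~~~~~~~~~~~^^^^^^^^^^^^^^^^
cv2.error: OpenCV(4.12.0) /io/opencv/modules/calib3d/src/undistort.dispatch.cpp:347: error: (-215:Assertion failed) CV_IS_MAT(_src) && CV_IS_MAT(_dst) && (_src->rows == 1 || _src->cols == 1) && (_dst->rows == 1 || _dst->cols == 1) && _src->cols + _src->rows - 1 == _dst->rows + _dst->cols - 1 && (CV_MAT_TYPE(_src->type) == CV_32FC2 || CV_MAT_TYPE(_src->type) == CV_64FC2) && (CV_MAT_TYPE(_dst->type) == CV_32FC2 || CV_MAT_TYPE(_dst->type) == CV_64FC2) in function 'cvUndistortPointsInternal'
```

View pics/m.png

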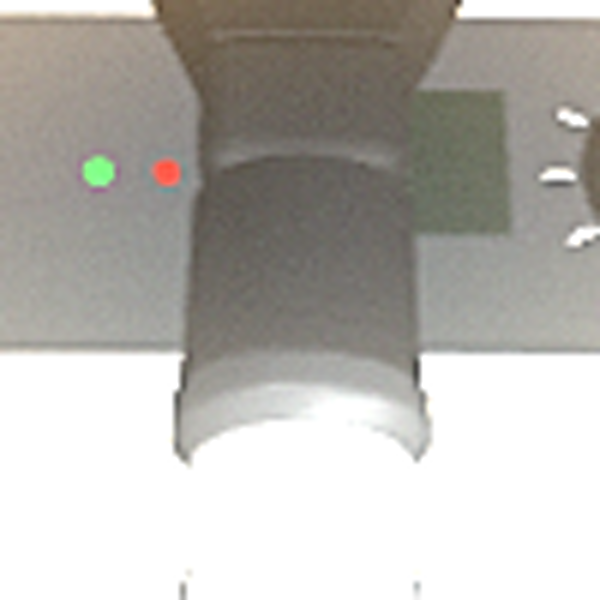

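Picture (last one): the sleeve runs straight into the grey collar with no bare taper showing. The section-to-sleeve step is at crop (303,155), and the collar's face edge at (303,350). Now the numbers.

```bash
python3 - <<'E'
from h import *
np.set_printoptions(precision=3,suppress=True)
f=pickle.load(open("w8.pkl","rb")); B=spig()
step=121+155/6-.4; col=121+350/6-.4
print("obs step,collar v",step,col,"pred collar v",proj(f,[S+B@[0,0,.0235]])[0])
for g in(.001,.002,.003,.004,.005,.006): print(g,"pred v diff",proj(f,[S+B@[0,0,.0235]])[0,1]-proj(f,[S+B@[-g-.037,0,.0215]])[0,1],"obs",col-step)
I=pickle.load(open("w7.pkl","rb"))[0]; D=G-.038*NP; yl=np.array([-np.sin(np.radians(10.8)),np.cos(np.radians(10.8)),0]); xu=np.cross(yl,NP)
u,v=proj(I,[D])[0].astype(int); r=I["img"][v-30:v+30,u-30:u+30].astype(int)
def ang(m,h):
    b,a=np.nonzero(m); uv=np.c_[a+u-30,b+v-30].astype(float)
    d=world(I,uv,1.0)-I["xyz"]; o=np.array(I["xyz"]); L=o+d*(((D+h*NP-o)@NP)/(d@NP))[:,None]-D; l=np.c_[L@xu,L@yl].mean(0); return len(uv),l,(np.arctan2(l[1],-l[0])-np.pi/6)%(2*np.pi)
print("pointer",ang(r[...,0]-r[...,1]>50,.045)); print("green",ang(r[...,1]-r[...,0]>50,0))
F0=pickle.load(open("f0.pkl","rb"))["scene"]; s=grab_frame("scene")
P0,P1=cloud(F0),cloud(s)
for n,(a,b) in dict(hood=(135,240),brush=(207,305),rib=(223,219),bowl1=(357,160),bowl2=(380,183),work=(280,170)).items():
    w=np.s_[b-14:b+14,a-14:a+14]; print(n,"mean abs colour change",np.abs(F0["img"][w].astype(int)-s["img"][w]).mean().round(1))
E
```

```text
obs step,collar v 146.43333333333334 178.93333333333334 pred collar v [254.086 177.974]
0.001 pred v diff 31.656031411044353 obs 32.5
0.002 pred v diff 32.463343370688364 obs 32.5
0.003 pred v diff 33.26821196227078 obs 32.5
0.004 pred v diff 34.070646075166565 obs 32.5
0.005 pred v diff 34.87065456941863 obs 32.5
0.006 pred v diff 35.66824627570506 obs 32.5
pointer (39, array([ 0.008, -0.005]), np.float64(3.1300912006207815))
green (34, array([ 0.037, -0.022]), np.float64(3.141448071231587))
hood mean abs colour change 0.7
brush mean abs colour change 0.8
rib mean abs colour change 0.8
bowl1 mean abs colour change 0.7
bowl2 mean abs colour change 0.8
work mean abs colour change 38.7
```

The mouth is about 2 mm from the collar, and the dial pointer reads 3.13 against 3.14 for the green mark. A quick check of the work bowl, whose view the arm changed, then hand in.

```bash
python3 - <<'E'
from h import *
s=grab_frame("side"); P=cloud(s); m=P[140:215,190:245].reshape(-1,3); I=s["img"][140:215,190:245].reshape(-1,3).astype(int)
b=m[(I[:,0]-I[:,2]>40)&(m[:,2]>.07)]; print("bowl",len(b),b.min(0),b.max(0)); st=monitor.get_state(); print(st["time"],st["wrist_force"],st["joint_vel"].round(3))
print(ticket.sign_off())
E
```

```text
bowl 543 [0.35546579 0.14222656 0.07339957] [0.45392316 0.24453255 0.12224886]
21.55 [-0.31518608 -0.54031667  0.68671147] [-0.004 -0.019  0.002  0.    -0.002  0.001]
the job is handed in; nothing more can be done
None
```

I handed the job in at 21.6 s of the 61 s allowed. The slot nozzle is pressed onto the spigot and the dial stands at the green mark; the sign-off gave no verdict.

- **Dial:** I turned it from about 1.66 to 3.13 rad in the last image, where the green mark itself measures 3.14.
- **Nozzle:** I took the larger nozzle from the board and pressed it on, slot level, with about 25 N along the axis, more than the 10–15 N you gave. After release it stayed on by itself. The last close view shows about 2 mm between the sleeve mouth and the collar. Alignment and level I judged only by eye; they look right.
- **Disagreement:** By arm position alone, the sleeve mouth came out about 1 mm past the collar face, some 3–4 mm further on than the image shows. I trusted the force rise on contact and the close image instead.
- **Side load:** While relieving the push, the sideways force on the nozzle reached about 25 N. I reduced it to about 7 N before letting go, and the nozzle did not shift.
- **Bystanders:** The hood, brush, rib, bowl1 and bowl2 are unchanged in the scene image. The arm hid the work bowl there, but the side camera puts it within 2 mm of where it started. The robot was clear of everything, with no contact force at the end.

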